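# Load a reel of filler wire on the bench dispenser

## Robot

A 6-joint arm with a two-finger parallel gripper is mounted at the origin on the work surface. World frame = base frame: x ahead of the robot, y to its left, z up, the work surface at z = 0. Lengths are in m, angles in rad, forces in N, time in s.
With the tool pointing down it reaches from about 0.275 to 0.75 m from the base axis. Payload 10.2 kg.
Tool frame: the origin (TCP) lies at the very end of the fingers, on their centre line; the grasp point (between the pads) lies 19 mm behind it; z points along the fingers, y is the line along which they close (so a half turn about z gives the same grasp; the last joint's range is limited). The gripper opens to 88 mm and grips with 3 to 60 N. Pads are 18 mm wide; open, the fingers measure 123 mm over their backs; the gripper's body (75 mm by 187 mm) begins 45 mm behind the grasp point.
Start: joints at [-1.543, 0.313, 1.498, -0, 1.331, -0.223], TCP at [0.13, -0.509, 0.239] pointing down, gripper open.
Joint ranges: [-2.94, 2.94], [-0.97, 2.17], [0.19, 2.56], [-1.23, 4.37], [0.02, 3.11], [-2.88, 2.88]. Speed limits (rad/s): [2.39, 2.39, 3.01, 3.14, 3.14, 3.14].

## Interface

Orientations are given as [roll, pitch, yaw] about the fixed x, y, z axes, in that order (R = Rz(yaw) Ry(pitch) Rx(roll)).
In Python, from bench import r gives the robot as it stands.
- The arm moves only by the tool jog_arm, never from a script. Its argument "targets" is a list of rows, each an object with "hand": the gripper's target within -1 to 1 (fully open at 1, half-way at 0, shut at -1); "dp": the shift along the tool's x, y, z in units of 0.1 m (1.0 is 0.1 m), a list of three; "angular": the turn, a rotation vector about the tool's x, y, z in units of 90 degrees (1.0 is 90 degrees), a list of three. A call has 1 to 20 rows; each row is the pose to reach, as a shift and turn from the pose commanded when the call began, along the tool's axes at that moment; what a row does not reach only later rows make up. A row lasts 1/8 s, in which the tool goes at most 62.5 mm and 10.7 degrees, less where a joint would pass 70% of its speed; a pose out of reach is approached as far as the arm can. A call with a number of a shift or a turn outside -1 to 1 is refused whole. A call with a gripper value outside its range is refused whole. The fingers move at their own pace and stop on an object; "grip_force" is the grip in N (left out, the last holds). Time passes only in rows, so rows that repeat a pose let the fingers close. It gives the time, the measured TCP pose, the force, the opening and the grip force at its end, in the units of the state.
- r.get_obs(): the state, without advancing time (a new reading comes with each control period).
- r.grab_frame(name): name is "side" or "top"; returns a dict with "pixels" (400x640x3 uint8, red, green, blue), "mtx" (3x3 intrinsics, pixels), "position" and "rotation" of the camera in the world. Camera axes: x right, y down, z forward; pixel columns grow to the right and rows downward; lengths in m; the calibration is good to about 2 mm. A picture is of the moment at which its call begins. There is no depth.
- r.finish_job(): hands the job in; it is judged then, once.
The state is a dict: "time": time; "joints": joint angles; "joint_vel": joint speeds; "joint_torque": joint torques, N m; "tool_pos": TCP position; "eef_rot": TCP orientation; "force": force on the tool from outside, world axes, zero at the start; "wrist_torque": the same for the moment, N m; "opening": finger opening in m; "grip_force": force on a finger pad.
Only numpy, scipy, OpenCV 4.12 (cv2) and the standard library are available. Lean on these libraries where they do the work, as an engineer would, in place of code of your own. Each camera call takes 0.05 s, during which the arm holds its last target. There are 200 camera calls.

## Task

Unscrew the knurled nut from the wire dispenser's spindle without forcing the thread, and set it down upright, flange down, near the middle of the round steel parts dish. Then put the full reel (red, wound with copper-coloured wire) on the spindle, lowering it in the fingers until it lies flat on the rubber pad; I will thread the wire and refit the nut myself. Drop neither part into place, and leave the dish, empty reel, tin and screwdriver where they are.

Things in the scene. Friction and masses are not known exactly. Their poses are not given: they have to be found in the camera images.
- nut_center (a point): Aluminium knurled nut, 38 mm tall, about 90 g, screwed on the stud at the start. Point: on its axis, half-way up (19 mm over its underside), 55 mm above spindle_foot at the start; z up. From below: flange 44 mm across, 8 mm thick; then the knurled grip 35 mm across, from 8 to 38 mm up. Bore 21.6 mm right through. Red mark on top towards its x.
- stud_top (a point): Tip of the spindle's stud, 58 mm above spindle_foot; hidden in the nut at first. Coarse right-hand thread: the nut loosens anticlockwise from above, climbing 16 mm a turn, and lets go somewhere within its first turn (feel for it), with the stud still 11 mm inside it. Until then an upward tug meets a stop within 1 mm; then it lifts freely. Let go part-way, it stays put.
- spindle_foot (a point): Wire dispenser, screwed to the bench. Point: on the spindle's axis, at the top of the round rubber pad (52 mm across) where a reel sits, 18 mm above the bench; z up, x towards the wire guide. Grey round base 120 mm across, 12 mm thick, under the pad. Steel spindle 20 mm in diameter to 35 mm above the point, then the stud, 20 mm over its thread, the last 4 mm tapering.
- guide_eye (a point): Small brass wire-guide eyelet on a low flat arm of the dispenser, fixed, 98 mm from the spindle's axis; the point is its centre, 45 mm above the bench, its top 55 mm.
- full_reel_center (a point): Full reel of filler wire, standing upright on the bench: red plastic reel, two flanges 58 mm across and 4 mm thick, 36 mm tall overall, wound with copper-coloured wire to 49 mm across; bore 23 mm right through (the 20 mm spindle passes). The point is on its axis half-way up (18 mm above its underside); z up. Mass about 0.28 kg. Fully home on the dispenser this point is 18 mm above spindle_foot.
- dish_floor (a point): Round low steel parts dish, loose on the bench, mass about 0.45 kg: 136 mm across at the rim, 16 mm high, floor 4 mm thick and flat over about 110 mm, with a dark grey disc in the middle. The point is the centre of its inner floor; z up.
- empty_reel_center (a point): Empty reel, a bystander: a black reel of the same size with no wire on it (core 31 mm across). The point is on its axis half-way up, 18 mm above its underside.
- tin: Blue round tin with lid, 63 mm across, 44 mm tall, a bystander; origin at the centre of its underside.
- driver: Screwdriver with an orange handle, 160 mm long, lying on the bench, a bystander.

How it is judged:
By the outcome, as a careful person would: the job done as asked, in the order asked, and still so for the second after the job is handed in, with the robot touching nothing.
It also fails if it takes over 72 s, if anything falls off the work surface, if the arm or the gripper's body presses on something with over 40 N, if the wrist force passes 120 N, or if a joint passes its speed limit or range.

## Working session

There is one attempt and no reset: what is moved stays moved. The work goes in short steps, Python scripts to look and compute and a tool call to move; the robot and the scene stay as the last step left them, time stands still between calls to the robot, and variables do not carry over. Pictures are saved under pics/ and viewed, at most 11 in all, crops included, and the job is handed in when it is done.

Besides the shell and the picture viewer there is one more tool, called after "Emit:" by a JSON object that holds its "name" and its "arguments", one argument or row to a line. jog_arm: Moves the arm, as the interface text tells. Shifts and turns lie within -1 to 1; 1 stands for 0.1 m of shift or 90 degrees of turn. Its arguments: {"type":"object","properties":{"targets":{"type":"array"},"grip_force":{"type":"number"}},"required":["targets"]}

```bash
mkdir -p pics; python3 - <<'E'
from bench import r
import cv2,numpy as np
np.set_printoptions(precision=4,suppress=True)
for n in("side","top"):
    f=r.grab_frame(n); cv2.imwrite(f"pics/{n}0.png",f["pixels"][:,:,::-1]); print(n,f["mtx"],f["position"],f["rotation"])
o=r.get_obs();print(o)
E
```

```text
side [[418.8908   0.     319.9904]
 [  0.     418.8908 195.0357]
 [  0.       0.       1.    ]] [ 0.5147 -0.612   0.5944] [-2.2628 -0.0117 -0.0941]
top [[418.6458   0.     327.6021]
 [  0.     418.6458 197.9424]
 [  0.       0.       1.    ]] [ 0.4583 -0.0111  1.1548] [-3.0319  0.0125 -1.5584]
{'time': 0.1, 'joints': array([-1.5434,  0.3134,  1.4983, -0.    ,  1.331 , -0.2234]), 'joint_vel': array([ 0.0009, -0.0007, -0.0031, -0.0001, -0.    , -0.0005]), 'joint_torque': array([  0.0028, -40.2807, -25.2642,   0.0696,   0.0343,  -0.0001]), 'tool_pos': array([ 0.1303, -0.5084,  0.2382]), 'eef_rot': array([-3.1405, -0.0002,  0.2507]), 'force': array([0.6528, 0.01  , 0.6542]), 'wrist_torque': array([-0.0187,  0.0175,  0.0313]), 'grip_force': 0.0, 'opening': 0.08808349153590297}
```

View pics/top0.png

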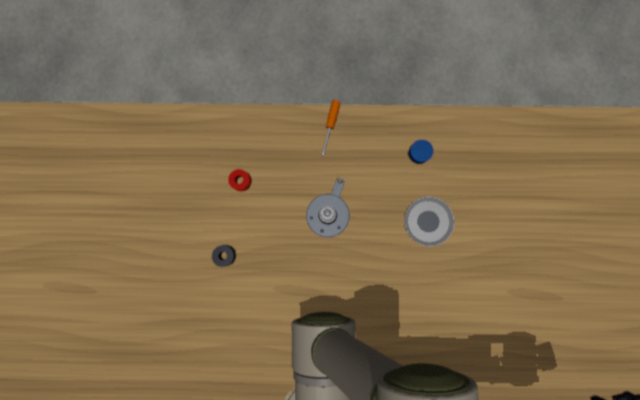

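View pics/side0.png

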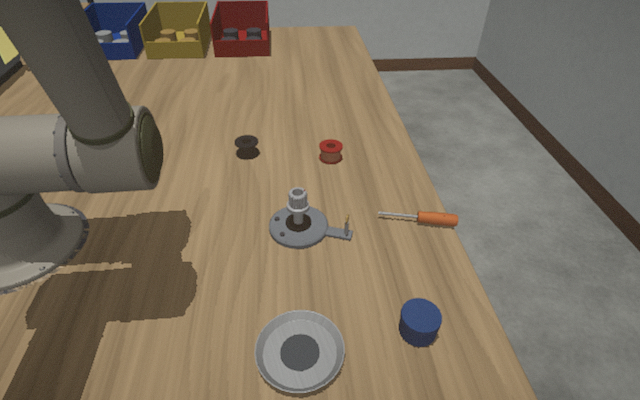

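The top view shows the spindle and nut at about (327,213), the red reel at (240,180), the dish at (428,221), the black reel at (224,256) and the guide eye at (340,181). The side view shows the nut top at about (298,193), the red reel at (331,150) and the dish disc at (300,352).

```bash
cat > h.py <<'E'
from bench import r
import cv2,numpy as np
from scipy.spatial.transform import Rotation as Ro
np.set_printoptions(precision=4,suppress=True)
def ray(f,uv):
    R=Ro.from_euler('xyz',f["rotation"]).as_matrix()
    return R@np.linalg.inv(f["mtx"])@np.array([*uv,1.])
def plane(f,uv,z):
    d=ray(f,uv); p=np.array(f["position"]); return p+d*(z-p[2])/d[2]
def proj(f,P):
    R=Ro.from_euler('xyz',f["rotation"]).as_matrix()
    q=f["mtx"]@(R.T@(np.array(P)-f["position"])); return q[:2]/q[2]
def crop(f,c,w,h,k):
    M=np.array([[k,0,w/2-k*c[0]],[0,k,h/2-k*c[1]]],float)
    return cv2.warpAffine(np.ascontiguousarray(f["pixels"][:,:,::-1]),M,(w,h),flags=cv2.INTER_CUBIC)
E
python3 - <<'E'
from h import *
t=r.grab_frame("top");s=r.grab_frame("side")
for n,f in(("top",t),("side",s)):
    h=cv2.cvtColor(f["pixels"],cv2.COLOR_RGB2HSV)
    m=(((h[...,0]<6)|(h[...,0]>174))&(h[...,1]>150)&(h[...,2]>60)).astype(np.uint8)
    m[:100]=0
    k,l,st,c=cv2.connectedComponentsWithStats(m)
    for i in range(1,k):
        if st[i,4]>30: print(n,st[i],c[i], plane(f,c[i],.036))
print("disc",plane(t,(428.5,221),.004),plane(s,(300,352),.004))
print("nut",plane(t,(327,213),.092),plane(s,(298,193),.092),"base",plane(t,(327.5,215.5),.012))
print("eye",plane(t,(340,181),.055))
a=[crop(t,(330,200),400,300,6),crop(s,(305,210),400,300,6),crop(t,(428,221),400,300,6),crop(s,(300,350),400,300,4)]
cv2.imwrite("pics/m1.png",np.vstack([np.hstack(a[:2]),np.hstack(a[2:])]))
E
```

```text
top [229 170  22  21 313] [239.3482 179.8978] [0.6279 0.2441 0.036 ]
side [320 140  22  13 216] [330.4398 145.9306] [0.6274 0.2427 0.036 ]
disc [ 0.5243 -0.2724  0.004 ] [ 0.523  -0.2733  0.004 ]
nut [0.5366 0.0047 0.092 ] [0.5366 0.0003 0.092 ] base [0.5357 0.0045 0.012 ]
eye [ 0.6249 -0.0282  0.055 ]
```

View pics/m1.png

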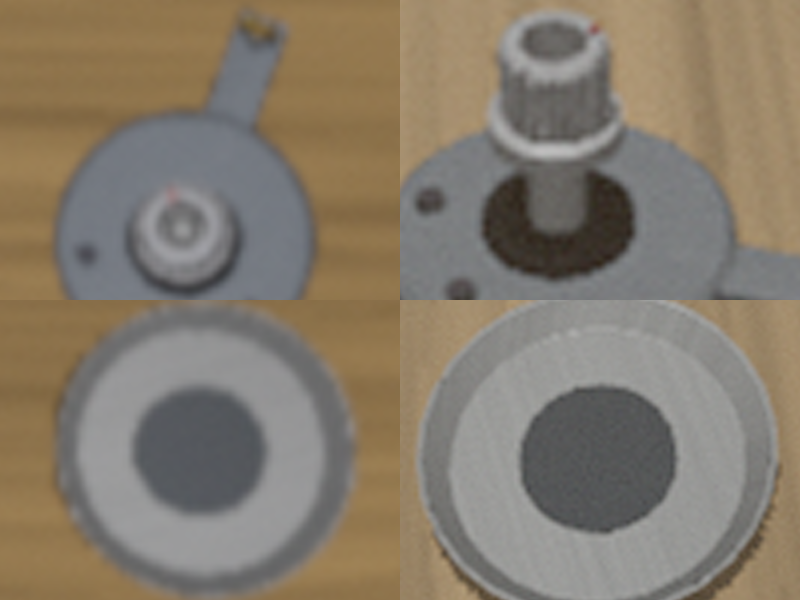

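The montage confirms the geometry: the nut's top centre is at about (327,213) in the top view and (297,192.5) in the side view, and the dish disc is centred at (428,221). Estimates are nut (0.536, 0.003), reel (0.6275, 0.2435) and dish (0.5235, -0.273). I'll go above the nut with joint 6 wound towards its positive end.

```bash
cat >> h.py <<'E'
# goal pose to dp/angular units from the commanded pose (pos,yaw), tool pointing down
def rel(p0,y0,p1,y1):
    R=Ro.from_euler('xyz',[np.pi,0,y0]).as_matrix()
    print("dp",R.T@(np.array(p1)-p0)/.1,"ang z",-(y1-y0)/(np.pi/2))
E
python3 -c "
from h import *
o=r.get_obs();rel(o['tool_pos'],o['eef_rot'][2],[.536,.003,.14],-1.15)"
```

```text
dp [ 5.1994 -3.9474  0.984 ] ang z 0.8917647220835604
```

Emit:
{"name": "jog_arm", "arguments": {
  "targets": [
    {"hand": 1, "dp": [0.435, -0.33, 0], "angular": [0, 0, 0]},
    {"hand": 1, "dp": [0.87, -0.66, 0], "angular": [0, 0, 0]}
  ]
}}

```text
time: 0.45
tool_pos: [0.1987, -0.4219, 0.2384]
eef_rot: [-3.141, -0.0, 0.25]
force: [-0.3, -0.1, 0.9]
opening: 0.088
grip_force: 0.0
```

Emit:
{"name": "jog_arm", "arguments": {
  "targets": [
    {"hand": 1, "dp": [0.435, -0.33, 0], "angular": [0, 0, 0]},
    {"hand": 1, "dp": [0.87, -0.66, 0], "angular": [0, 0, 0]}
  ]
}}

```text
time: 0.7
tool_pos: [0.2669, -0.336, 0.2387]
eef_rot: [3.142, -0.0, 0.25]
force: [0.3, 0.1, -0.3]
opening: 0.0882
grip_force: 0.0
```

Emit:
{"name": "jog_arm", "arguments": {
  "targets": [
    {"hand": 1, "dp": [0.435, -0.33, 0], "angular": [0, 0, 0]},
    {"hand": 1, "dp": [0.87, -0.66, 0], "angular": [0, 0, 0]}
  ]
}}

```text
time: 0.95
tool_pos: [0.3348, -0.2505, 0.2388]
eef_rot: [3.141, -0.0, 0.251]
force: [0.6, -0.3, 0.1]
opening: 0.0881
grip_force: 0.0
```

Emit:
{"name": "jog_arm", "arguments": {
  "targets": [
    {"hand": 1, "dp": [0.435, -0.33, 0], "angular": [0, 0, 0]},
    {"hand": 1, "dp": [0.87, -0.66, 0], "angular": [0, 0, 0]}
  ]
}}

```text
time: 1.2
tool_pos: [0.4027, -0.1649, 0.2388]
eef_rot: [3.141, -0.0, 0.251]
force: [0.1, -1.6, 0.1]
opening: 0.0879
grip_force: 0.0
```

Emit:
{"name": "jog_arm", "arguments": {
  "targets": [
    {"hand": 1, "dp": [0.435, -0.33, 0], "angular": [0, 0, 0]},
    {"hand": 1, "dp": [0.87, -0.66, 0], "angular": [0, 0, 0]}
  ]
}}

```text
time: 1.45
tool_pos: [0.4707, -0.0793, 0.2388]
eef_rot: [3.141, -0.0, 0.251]
force: [-0.1, -1.3, 0.3]
opening: 0.0884
grip_force: 0.0
```

Emit:
{"name": "jog_arm", "arguments": {
  "targets": [
    {"hand": 0.5, "dp": [0.435, -0.33, 0], "angular": [0, 0, 0.2]},
    {"hand": 0.5, "dp": [0.85, -0.65, 0.5], "angular": [0, 0, 0.4]},
    {"hand": 0.5, "dp": [0.85, -0.65, 0.98], "angular": [0, 0, 0.89]},
    {"hand": 0.5, "dp": [0.85, -0.65, 0.98], "angular": [0, 0, 0.89]},
    {"hand": 0.5, "dp": [0.85, -0.65, 0.98], "angular": [0, 0, 0.89]},
    {"hand": 0.5, "dp": [0.85, -0.65, 0.98], "angular": [0, 0, 0.89]},
    {"hand": 0.5, "dp": [0.85, -0.65, 0.98], "angular": [0, 0, 0.89]},
    {"hand": 0.5, "dp": [0.85, -0.65, 0.98], "angular": [0, 0, 0.89]},
    {"hand": 0.5, "dp": [0.85, -0.65, 0.98], "angular": [0, 0, 0.89]}
  ]
}}

```text
time: 2.58
tool_pos: [0.5359, 0.0031, 0.1406]
eef_rot: [3.141, 0.0, -1.146]
force: [-0.5, 0.2, -0.3]
opening: 0.0658
grip_force: 0.0
```

```bash
python3 - <<'E'
from h import *
o=r.get_obs();print(o['time'],o['joints'],o['tool_pos'],o['eef_rot'],o['opening'],o['force'])
rel(o['tool_pos'],o['eef_rot'][2],[.536,.003,.065],-1.15)
s=r.grab_frame("side");t=r.grab_frame("top")
cv2.imwrite("pics/m2.png",np.hstack([crop(s,(300,180),400,500,5),crop(t,(327,213),400,500,5)]))
for f in(s,t): print(proj(f,o['tool_pos']))
E
```

```text
2.575 [-0.2129  0.4331  1.597  -0.      1.1118  2.5041] [0.5359 0.0031 0.1406] [ 3.1413  0.0002 -1.1462] 0.0658238729125501 [-0.4582  0.1671 -0.2642]
dp [ 0.0015 -0.0003  0.756 ] ang z 0.0023994920637210385
[296.9402 171.3882]
[327.3724 211.8311]
```

View pics/m2.png

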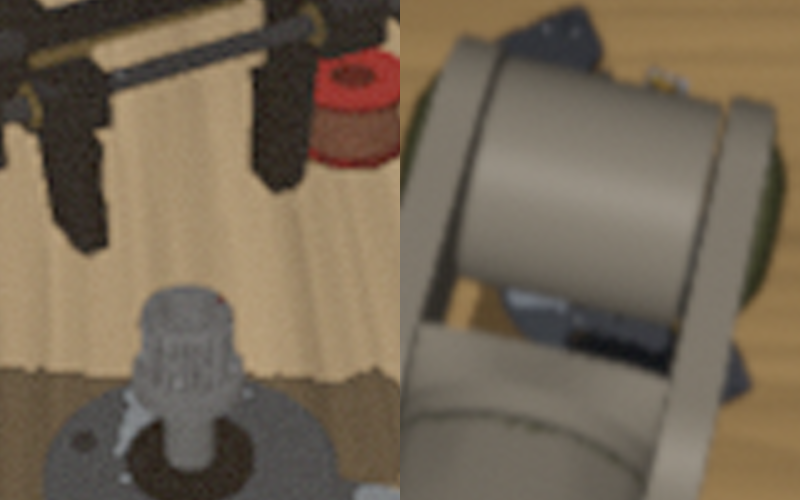

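The fingers straddle the nut: tips at about (277,180) and (316,168), with the nut's top centre at (297,191) as predicted. I'll wind joint 6 a little further, descend and grip softly.

Emit:
{"name": "jog_arm", "arguments": {
  "targets": [
    {"hand": 0.5, "dp": [0, 0, 0], "angular": [0, 0, 0.1]},
    {"hand": 0.5, "dp": [0, 0, 0.35], "angular": [0, 0, 0.17]},
    {"hand": 0.5, "dp": [0, 0, 0.75], "angular": [0, 0, 0.17]},
    {"hand": 0.5, "dp": [0, 0, 0.75], "angular": [0, 0, 0.17]},
    {"hand": -0.1, "dp": [0, 0, 0.75], "angular": [0, 0, 0.17]},
    {"hand": -0.5, "dp": [0, 0, 0.75], "angular": [0, 0, 0.17]},
    {"hand": -0.5, "dp": [0, 0, 0.75], "angular": [0, 0, 0.17]},
    {"hand": -0.5, "dp": [0, 0, 0.75], "angular": [0, 0, 0.17]},
    {"hand": -0.5, "dp": [0, 0, 0.75], "angular": [0, 0, 0.17]}
  ],
  "grip_force": 8
}}

```text
time: 3.8
tool_pos: [0.5363, 0.003, 0.0662]
eef_rot: [-3.141, -0.0, -1.414]
force: [-0.6, 0.5, 4.6]
opening: 0.0347
grip_force: 8.0
```

```bash
python3 - <<'E'
from h import *
o=r.get_obs();print(o['time'],o['joints'],o['tool_pos'],o['eef_rot'],o['opening'],o['force'],o['wrist_torque'],o['grip_force'])
y=o['eef_rot'][2];print("toolx,y",[np.cos(y),np.sin(y)],[np.sin(y),-np.cos(y)])
E
```

```text
3.8 [-0.213   0.5358  1.6612 -0.0001  0.9436  2.7721] [0.5363 0.003  0.0662] [-3.1407 -0.0004 -1.4142] 0.03473082790755345 [-0.617   0.5165  4.5889] [0.0545 0.0714 0.0064] 7.997888663194317
toolx,y [np.float64(0.15598755763569558), np.float64(-0.9877590201374273)] [np.float64(-0.9877590201374273), np.float64(-0.15598755763569558)]
```

Emit:
{"name": "jog_arm", "arguments": {
  "targets": [
    {"hand": -0.05, "dp": [0, 0, 0], "angular": [0, 0, 0]},
    {"hand": -0.05, "dp": [0, 0, -0.02], "angular": [0, 0, 0]},
    {"hand": -0.5, "dp": [0, 0, -0.02], "angular": [0, 0, 0]},
    {"hand": -0.5, "dp": [0, 0, -0.02], "angular": [0, 0, 0]},
    {"hand": -0.5, "dp": [0, 0, -0.02], "angular": [0, 0, 0]}
  ],
  "grip_force": 20
}}

```text
time: 4.42
tool_pos: [0.5361, 0.0031, 0.0678]
eef_rot: [-3.141, -0.0, -1.414]
force: [0.9, 0.2, -0.1]
opening: 0.0348
grip_force: 20.0
```

Emit:
{"name": "jog_arm", "arguments": {
  "targets": [
    {"hand": -0.5, "dp": [0, 0, -0.004], "angular": [0, 0, -0.1]},
    {"hand": -0.5, "dp": [0, 0, -0.008], "angular": [0, 0, -0.2]},
    {"hand": -0.5, "dp": [0, 0, -0.012], "angular": [0, 0, -0.3]},
    {"hand": -0.5, "dp": [0, 0, -0.016], "angular": [0, 0, -0.4]},
    {"hand": -0.5, "dp": [0, 0, -0.016], "angular": [0, 0, -0.4]}
  ]
}}

```text
time: 5.05
tool_pos: [0.5363, 0.0031, 0.0695]
eef_rot: [-3.141, -0.001, -0.787]
force: [3.0, 1.3, 1.1]
opening: 0.0345
grip_force: 20.0
```

```bash
python3 - <<'E'
from h import *
o=r.get_obs();print(o['time'],o['joints'],o['tool_pos'],o['eef_rot'],o['opening'],o['force'],o['wrist_torque'],o['grip_force'])
s=r.grab_frame("side")
cv2.imwrite("pics/m3.png",crop(s,(300,190),500,500,8))
E
```

```text
5.05 [-0.2128  0.5308  1.6589  0.0003  0.951   2.1452] [0.5363 0.0031 0.0695] [-3.1409 -0.0006 -0.7874] 0.03450812120424659 [3.0493 1.3253 1.071 ] [ 0.2695 -0.3521 -0.0292] 20.001061834045686
```

View pics/m3.png

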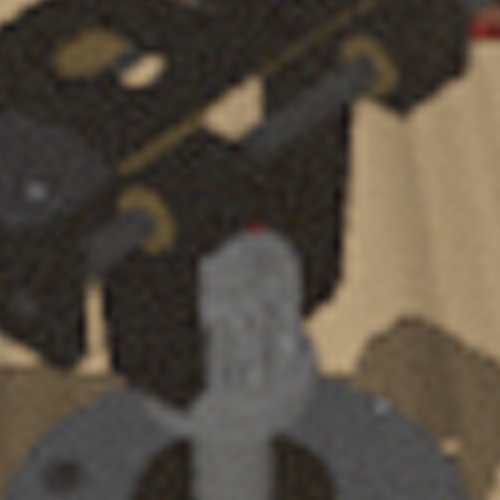

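The red mark has swung anticlockwise to the back, at about (301,187), so the nut is turning with the fingers. Forces are small, so I'll carry on.

Emit:
{"name": "jog_arm", "arguments": {
  "targets": [
    {"hand": -0.5, "dp": [0, 0, -0.004], "angular": [0, 0, -0.1]},
    {"hand": -0.5, "dp": [0, 0, -0.008], "angular": [0, 0, -0.2]},
    {"hand": -0.5, "dp": [0, 0, -0.012], "angular": [0, 0, -0.3]},
    {"hand": -0.5, "dp": [0, 0, -0.016], "angular": [0, 0, -0.4]},
    {"hand": -0.5, "dp": [0, 0, -0.02], "angular": [0, 0, -0.5]},
    {"hand": -0.5, "dp": [0, 0, -0.024], "angular": [0, 0, -0.6]},
    {"hand": -0.5, "dp": [0, 0, -0.028], "angular": [0, 0, -0.7]},
    {"hand": -0.5, "dp": [0, 0, -0.028], "angular": [0, 0, -0.7]}
  ]
}}

```text
time: 6.1
tool_pos: [0.5362, 0.0033, 0.0723]
eef_rot: [3.142, -0.001, 0.31]
force: [2.7, 2.1, 3.0]
opening: 0.0347
grip_force: 20.0
```

Emit:
{"name": "jog_arm", "arguments": {
  "targets": [
    {"hand": -0.5, "dp": [0, 0, -0.004], "angular": [0, 0, -0.1]},
    {"hand": -0.5, "dp": [0, 0, -0.008], "angular": [0, 0, -0.2]},
    {"hand": -0.5, "dp": [0, 0, -0.012], "angular": [0, 0, -0.3]},
    {"hand": -0.5, "dp": [0, 0, -0.016], "angular": [0, 0, -0.4]},
    {"hand": -0.5, "dp": [0, 0, -0.02], "angular": [0, 0, -0.5]},
    {"hand": -0.5, "dp": [0, 0, -0.024], "angular": [0, 0, -0.6]},
    {"hand": -0.5, "dp": [0, 0, -0.028], "angular": [0, 0, -0.7]},
    {"hand": -0.5, "dp": [0, 0, -0.032], "angular": [0, 0, -0.8]},
    {"hand": -0.5, "dp": [0, 0, -0.036], "angular": [0, 0, -0.9]},
    {"hand": -0.5, "dp": [0, 0, -0.036], "angular": [0, 0, -0.9]}
  ]
}}

```text
time: 7.35
tool_pos: [0.5362, 0.0033, 0.0758]
eef_rot: [3.141, -0.0, 1.722]
force: [3.9, 2.4, 0.5]
opening: 0.0346
grip_force: 20.0
```

```bash
python3 - <<'E'
from h import *
o=r.get_obs();print(o['time'],o['joints'],o['tool_pos'],o['eef_rot'],o['opening'],o['force'],o['wrist_torque'],o['grip_force'])
E
```

```text
7.35 [-0.2127  0.5213  1.6547  0.0004  0.965  -0.364 ] [0.5362 0.0033 0.0758] [ 3.1409 -0.0001  1.7218] 0.03459322951422949 [3.8798 2.3562 0.5286] [ 0.4223 -0.7608  0.0291] 19.986684861996764
```

Emit:
{"name": "jog_arm", "arguments": {
  "targets": [
    {"hand": -0.5, "dp": [0, 0, -0.004], "angular": [0, 0, -0.1]},
    {"hand": -0.5, "dp": [0, 0, -0.008], "angular": [0, 0, -0.2]},
    {"hand": -0.5, "dp": [0, 0, -0.012], "angular": [0, 0, -0.3]},
    {"hand": -0.5, "dp": [0, 0, -0.016], "angular": [0, 0, -0.4]},
    {"hand": -0.5, "dp": [0, 0, -0.02], "angular": [0, 0, -0.5]},
    {"hand": -0.5, "dp": [0, 0, -0.024], "angular": [0, 0, -0.6]},
    {"hand": -0.5, "dp": [0, 0, -0.028], "angular": [0, 0, -0.7]},
    {"hand": -0.5, "dp": [0, 0, -0.032], "angular": [0, 0, -0.8]},
    {"hand": -0.5, "dp": [0, 0, -0.032], "angular": [0, 0, -0.8]}
  ]
}}

```text
time: 8.48
tool_pos: [0.5358, 0.0032, 0.079]
eef_rot: [3.141, -0.001, 2.978]
force: [-0.1, 2.1, 3.1]
opening: 0.0349
grip_force: 20.0
```

Emit:
{"name": "jog_arm", "arguments": {
  "targets": [
    {"hand": -0.5, "dp": [0, 0, -0.004], "angular": [0, 0, -0.1]},
    {"hand": -0.5, "dp": [0, 0, -0.008], "angular": [0, 0, -0.2]},
    {"hand": -0.5, "dp": [0, 0, -0.012], "angular": [0, 0, -0.3]},
    {"hand": -0.5, "dp": [0, 0, -0.016], "angular": [0, 0, -0.4]},
    {"hand": -0.5, "dp": [0, 0, -0.02], "angular": [0, 0, -0.5]},
    {"hand": -0.5, "dp": [0, 0, -0.024], "angular": [0, 0, -0.6]},
    {"hand": -0.5, "dp": [0, 0, -0.028], "angular": [0, 0, -0.7]},
    {"hand": -0.5, "dp": [0, 0, -0.028], "angular": [0, 0, -0.7]}
  ]
}}

```text
time: 9.48
tool_pos: [0.5356, 0.003, 0.0817]
eef_rot: [3.141, -0.001, -2.206]
force: [0.1, 0.5, 2.5]
opening: 0.0351
grip_force: 20.0
```

Emit:
{"name": "jog_arm", "arguments": {
  "targets": [
    {"hand": -0.5, "dp": [0, 0, -0.008], "angular": [0, 0, 0]},
    {"hand": -0.5, "dp": [0, 0, -0.015], "angular": [0, 0, 0]},
    {"hand": -0.5, "dp": [0, 0, -0.015], "angular": [0, 0, 0]}
  ]
}}

```text
time: 9.85
tool_pos: [0.5358, 0.0031, 0.0831]
eef_rot: [3.141, -0.0, -2.201]
force: [0.5, 0.8, -0.8]
opening: 0.0348
grip_force: 20.0
```

Emit:
{"name": "jog_arm", "arguments": {
  "targets": [
    {"hand": -0.5, "dp": [0, 0, -0.01], "angular": [0, 0, 0]},
    {"hand": -0.5, "dp": [0, 0, -0.02], "angular": [0, 0, 0]},
    {"hand": -0.5, "dp": [0, 0, -0.02], "angular": [0, 0, 0]}
  ]
}}

```text
time: 10.22
tool_pos: [0.536, 0.0031, 0.0853]
eef_rot: [-3.142, 0.0, -2.2]
force: [0.4, -0.1, -0.9]
opening: 0.0347
grip_force: 20.0
```

The nut lifts freely, with only its weight on the wrist. I'll lift it clear, unwind and go to the dish.

Emit:
{"name": "jog_arm", "arguments": {
  "targets": [
    {"hand": -0.5, "dp": [0, 0, -0.1], "angular": [0, 0, 0]},
    {"hand": -0.5, "dp": [0, 0, -0.3], "angular": [0, 0, 0]},
    {"hand": -0.5, "dp": [0, 0, -0.55], "angular": [0, 0, 0.1]},
    {"hand": -0.5, "dp": [0, 0, -0.8], "angular": [0, 0, 0.2]},
    {"hand": -0.5, "dp": [0, 0, -0.8], "angular": [0, 0, 0.3]},
    {"hand": -0.5, "dp": [0, 0, -0.8], "angular": [0, 0, 0.4]},
    {"hand": -0.5, "dp": [0, 0, -0.8], "angular": [0, 0, 0.5]},
    {"hand": -0.5, "dp": [0, 0, -0.8], "angular": [0, 0, 0.6]},
    {"hand": -0.5, "dp": [0, 0, -0.8], "angular": [0, 0, 0.7]},
    {"hand": -0.5, "dp": [0, 0, -0.8], "angular": [0, 0, 0.8]},
    {"hand": -0.5, "dp": [0, 0, -0.8], "angular": [0, 0, 0.9]},
    {"hand": -0.5, "dp": [0, 0, -0.8], "angular": [0, 0, 1.0]},
    {"hand": -0.5, "dp": [0, 0, -0.8], "angular": [0, 0, 1.0]}
  ]
}}

```text
time: 11.85
tool_pos: [0.536, 0.0031, 0.1658]
eef_rot: [3.141, 0.001, 2.514]
force: [-0.0, -0.3, -1.4]
opening: 0.0348
grip_force: 20.0
```

Emit:
{"name": "jog_arm", "arguments": {
  "targets": [
    {"hand": -0.5, "dp": [-0.15, -0.23, 0], "angular": [0, 0, 0]},
    {"hand": -0.5, "dp": [-0.33, -0.5, 0], "angular": [0, 0, 0]},
    {"hand": -0.5, "dp": [-0.51, -0.77, 0], "angular": [0, 0, 0]}
  ]
}}

```text
time: 12.22
tool_pos: [0.5319, -0.0901, 0.1656]
eef_rot: [3.141, 0.0, 2.517]
force: [-0.0, 0.1, -0.2]
opening: 0.0348
grip_force: 20.0
```

Emit:
{"name": "jog_arm", "arguments": {
  "targets": [
    {"hand": -0.5, "dp": [-0.25, -0.38, 0], "angular": [0, 0, 0]},
    {"hand": -0.5, "dp": [-0.51, -0.77, 0], "angular": [0, 0, 0]}
  ]
}}

```text
time: 12.48
tool_pos: [0.5277, -0.1827, 0.1657]
eef_rot: [3.142, 0.0, 2.517]
force: [0.1, 0.1, -1.2]
opening: 0.0351
grip_force: 20.0
```

Emit:
{"name": "jog_arm", "arguments": {
  "targets": [
    {"hand": -0.5, "dp": [-0.2, -0.3, 0], "angular": [0, 0, 0]},
    {"hand": -0.5, "dp": [-0.4, -0.6, 0.3], "angular": [0, 0, 0]},
    {"hand": -0.5, "dp": [-0.51, -0.765, 0.6], "angular": [0, 0, 0]},
    {"hand": -0.5, "dp": [-0.51, -0.765, 0.9], "angular": [0, 0, 0]},
    {"hand": -0.5, "dp": [-0.51, -0.765, 0.9], "angular": [0, 0, 0]}
  ]
}}

```text
time: 13.1
tool_pos: [0.5232, -0.2728, 0.0737]
eef_rot: [3.141, -0.004, 2.515]
force: [-0.2, 0.3, -0.5]
opening: 0.0346
grip_force: 20.0
```

```bash
python3 - <<'E'
from h import *
o=r.get_obs();print(o['time'],o['joints'],o['tool_pos'],o['eef_rot'],o['opening'],o['force'],o['grip_force'])
rel(o['tool_pos'],o['eef_rot'][2],[.5235,-.273,.025],o['eef_rot'][2])
s=r.grab_frame("side");t=r.grab_frame("top")
cv2.imwrite("pics/m4.png",np.hstack([crop(s,(300,320),400,500,4),crop(t,(400,213),400,500,4)]))
E
```

```text
13.1 [-0.679   0.6254  1.4783  0.0001  1.0419 -1.6233] [ 0.5232 -0.2728  0.0737] [ 3.1413 -0.004   2.5151] 0.03459460051670019 [-0.2406  0.3272 -0.5115] 19.993555964829284
dp [-0.0034 -0.0003  0.4874] ang z -0.0
```

View pics/m4.png

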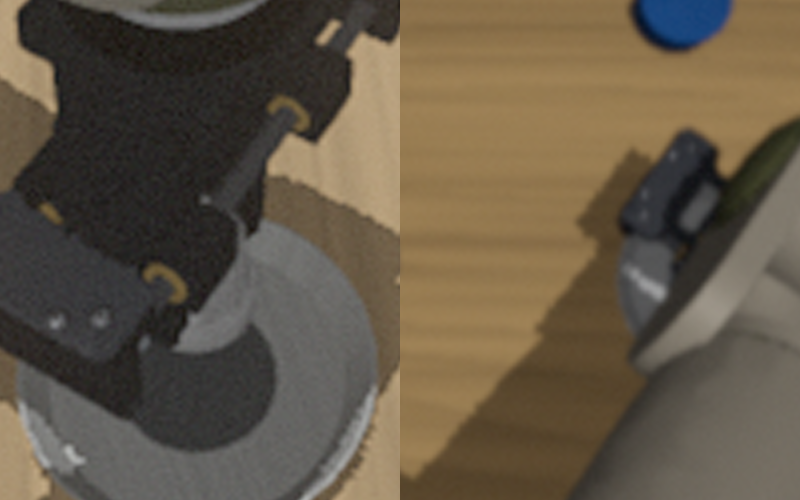

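The nut hangs upright in the fingers over the dark disc, near (300,332) in the side view. I'll lower it to just above the floor.

Emit:
{"name": "jog_arm", "arguments": {
  "targets": [
    {"hand": -0.5, "dp": [0, 0, 0.2], "angular": [0, 0, 0]},
    {"hand": -0.5, "dp": [0, 0, 0.4], "angular": [0, 0, 0]},
    {"hand": -0.5, "dp": [0, 0, 0.51], "angular": [0, 0, 0]},
    {"hand": -0.5, "dp": [0, 0, 0.52], "angular": [0, 0, 0]},
    {"hand": -0.5, "dp": [0, 0, 0.52], "angular": [0, 0, 0]}
  ]
}}

```text
time: 13.82
tool_pos: [0.5246, -0.2736, 0.0242]
eef_rot: [-3.141, 0.002, 2.513]
force: [0.8, -0.6, -1.1]
opening: 0.0344
grip_force: 20.0
```

Emit:
{"name": "jog_arm", "arguments": {
  "targets": [
    {"hand": -0.5, "dp": [0, 0, 0.01], "angular": [0, 0, 0]},
    {"hand": -0.5, "dp": [0, 0, 0.02], "angular": [0, 0, 0]},
    {"hand": -0.5, "dp": [0, 0, 0.02], "angular": [0, 0, 0]}
  ]
}}

```text
time: 14.2
tool_pos: [0.5241, -0.2733, 0.0213]
eef_rot: [3.142, 0.0, 2.513]
force: [0.5, -0.1, -1.5]
opening: 0.035
grip_force: 20.0
```

Emit:
{"name": "jog_arm", "arguments": {
  "targets": [
    {"hand": -0.5, "dp": [0, 0, 0.01], "angular": [0, 0, 0]},
    {"hand": -0.5, "dp": [0, 0, 0.01], "angular": [0, 0, 0]}
  ]
}}

```text
time: 14.45
tool_pos: [0.5241, -0.2732, 0.0201]
eef_rot: [3.142, -0.0, 2.513]
force: [0.1, 0.6, -1.3]
opening: 0.0355
grip_force: 20.0
```

Emit:
{"name": "jog_arm", "arguments": {
  "targets": [
    {"hand": -0.5, "dp": [0, 0, 0.01], "angular": [0, 0, 0]},
    {"hand": -0.5, "dp": [0, 0, 0.01], "angular": [0, 0, 0]}
  ]
}}

```text
time: 14.7
tool_pos: [0.5241, -0.2733, 0.0191]
eef_rot: [3.142, -0.0, 2.513]
force: [0.0, -0.4, -1.0]
opening: 0.0351
grip_force: 20.0
```

Emit:
{"name": "jog_arm", "arguments": {
  "targets": [
    {"hand": -0.5, "dp": [0, 0, 0.007], "angular": [0, 0, 0]},
    {"hand": -0.5, "dp": [0, 0, 0.007], "angular": [0, 0, 0]}
  ]
}}

```text
time: 14.95
tool_pos: [0.5241, -0.2733, 0.0185]
eef_rot: [-3.142, -0.0, 2.513]
force: [-0.4, -0.2, -1.5]
opening: 0.0345
grip_force: 20.0
```

Emit:
{"name": "jog_arm", "arguments": {
  "targets": [
    {"hand": -0.5, "dp": [0, 0, 0.007], "angular": [0, 0, 0]},
    {"hand": -0.5, "dp": [0, 0, 0.007], "angular": [0, 0, 0]}
  ]
}}

```text
time: 15.2
tool_pos: [0.5242, -0.2733, 0.0179]
eef_rot: [-3.142, 0.0, 2.513]
force: [-0.5, 0.8, 1.2]
opening: 0.0346
grip_force: 20.0
```

Emit:
{"name": "jog_arm", "arguments": {
  "targets": [
    {"hand": -0.5, "dp": [0, 0, 0.005], "angular": [0, 0, 0]},
    {"hand": -0.5, "dp": [0, 0, 0.005], "angular": [0, 0, 0]}
  ],
  "grip_force": 8
}}

```text
time: 15.45
tool_pos: [0.5242, -0.2734, 0.0178]
eef_rot: [-3.141, 0.0, 2.513]
force: [-2.6, 1.3, 4.6]
opening: 0.0352
grip_force: 8.0
```

Emit:
{"name": "jog_arm", "arguments": {
  "targets": [
    {"hand": -0.15, "dp": [0, 0, 0], "angular": [0, 0, 0]},
    {"hand": 0, "dp": [0, 0, 0], "angular": [0, 0, 0]},
    {"hand": 0.2, "dp": [0, 0, 0], "angular": [0, 0, 0]},
    {"hand": 0.2, "dp": [0, 0, 0], "angular": [0, 0, 0]},
    {"hand": 0.2, "dp": [0, 0, -0.2], "angular": [0, 0, 0]},
    {"hand": 0.2, "dp": [0, 0, -0.6], "angular": [0, 0, 0]},
    {"hand": 0.2, "dp": [0, 0, -1.0], "angular": [0, 0, 0]},
    {"hand": 0.6, "dp": [0, 0, -1.0], "angular": [0, 0, 0]}
  ]
}}

```text
time: 16.45
tool_pos: [0.5253, -0.2741, 0.1202]
eef_rot: [-3.141, 0.006, 2.513]
force: [-0.7, -0.2, -0.4]
opening: 0.0606
grip_force: 0.0
```

```bash
python3 - <<'E'
from h import *
o=r.get_obs();print(o['time'],o['joints'],o['tool_pos'],o['eef_rot'],o['opening'],o['force'],o['grip_force'])
rel(o['tool_pos'],o['eef_rot'][2],[.6275,.2435,.118],np.pi/2)
print(proj(r.grab_frame("side"),[.5237,-.273,.042]))
s=r.grab_frame("side");
cv2.imwrite("pics/m5.png",crop(s,(300,330),500,500,5))
E
```

```text
16.45 [-0.6785  0.5671  1.4402  0.      1.1286 -1.6206] [ 0.5253 -0.2741  0.1202] [-3.1413  0.0057  2.5128] 0.060560032849484774 [-0.6607 -0.2254 -0.3624] 0.0
dp [2.2171 4.7873 0.0223] ang z 0.5997165095119344
[299.9516 338.0036]
```

View pics/m5.png

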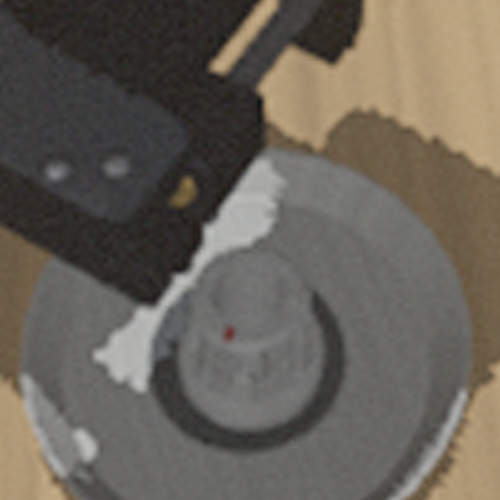

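The nut stands upright on the dark disc, centred near (299,337), within a few millimetres of the dish centre. Next is the full reel.

Emit:
{"name": "jog_arm", "arguments": {
  "targets": [
    {"hand": 1, "dp": [0.15, 0.3, 0], "angular": [0, 0, 0]},
    {"hand": 1, "dp": [0.44, 0.96, 0], "angular": [0, 0, 0]}
  ]
}}

```text
time: 16.8
tool_pos: [0.5423, -0.1791, 0.1156]
eef_rot: [-3.141, -0.002, 2.51]
force: [0.6, 0.4, -0.4]
opening: 0.0873
grip_force: 0.0
```

Emit:
{"name": "jog_arm", "arguments": {
  "targets": [
    {"hand": 1, "dp": [0.22, 0.48, 0], "angular": [0, 0, 0]},
    {"hand": 1, "dp": [0.44, 0.96, 0], "angular": [0, 0, 0]}
  ]
}}

```text
time: 17.05
tool_pos: [0.5634, -0.0737, 0.1158]
eef_rot: [-3.141, -0.003, 2.513]
force: [-0.1, 0.5, 0.5]
opening: 0.0882
grip_force: 0.0
```

Emit:
{"name": "jog_arm", "arguments": {
  "targets": [
    {"hand": 1, "dp": [0.22, 0.48, 0], "angular": [0, 0, 0]},
    {"hand": 1, "dp": [0.44, 0.96, 0], "angular": [0, 0, 0]}
  ]
}}

```text
time: 17.3
tool_pos: [0.5842, 0.0297, 0.1157]
eef_rot: [-3.14, -0.002, 2.513]
force: [-0.4, -0.8, 0.6]
opening: 0.0881
grip_force: 0.0
```

Emit:
{"name": "jog_arm", "arguments": {
  "targets": [
    {"hand": 1, "dp": [0.22, 0.48, 0], "angular": [0, 0, 0]},
    {"hand": 1, "dp": [0.44, 0.96, 0], "angular": [0, 0, 0]}
  ]
}}

```text
time: 17.55
tool_pos: [0.6051, 0.1331, 0.1156]
eef_rot: [-3.14, -0.002, 2.513]
force: [-0.1, -0.2, -0.0]
opening: 0.088
grip_force: 0.0
```

Emit:
{"name": "jog_arm", "arguments": {
  "targets": [
    {"hand": 1, "dp": [0.23, 0.48, 0], "angular": [0, 0, 0.1]},
    {"hand": 1, "dp": [0.46, 0.95, 0], "angular": [0, 0, 0.2]},
    {"hand": 1, "dp": [0.46, 0.95, 0], "angular": [0, 0, 0.3]},
    {"hand": 1, "dp": [0.46, 0.95, 0], "angular": [0, 0, 0.4]},
    {"hand": 1, "dp": [0.46, 0.95, 0], "angular": [0, 0, 0.5]},
    {"hand": 1, "dp": [0.46, 0.95, 0], "angular": [0, 0, 0.6]},
    {"hand": 1, "dp": [0.46, 0.95, 0], "angular": [0, 0, 0.6]}
  ]
}}

```text
time: 18.42
tool_pos: [0.6238, 0.2352, 0.1157]
eef_rot: [-3.139, 0.0, 1.572]
force: [0.0, -0.5, -0.7]
opening: 0.0879
grip_force: 0.0
```

```bash
python3 - <<'E'
from h import *
o=r.get_obs();print(o['time'],o['joints'],o['tool_pos'],o['eef_rot'],o['opening'],o['force'],o['grip_force'])
rel(o['tool_pos'],o['eef_rot'][2],[.6275,.2435,.002],np.pi/2)
s=r.grab_frame("side");
for d in(.23,.2435,.257): print(proj(s,[.6275,d,.036]))
print(proj(s,o['tool_pos']))
cv2.imwrite("pics/m6.png",crop(s,(330,140),500,400,8))
E
```

```text
18.425 [ 0.1852  0.7312  1.1663 -0.      1.2468  0.1843] [0.6238 0.2352 0.1157] [-3.139   0.0005  1.5717] 0.0878867945126711 [ 0.0472 -0.4748 -0.7   ] 0.0
dp [0.0833 0.0374 1.1367] ang z 0.0005534377745542104
[331.0612 148.7971]
[330.4285 145.7403]
[329.8084 142.7449]
[330.1783 118.5038]
```

View pics/m6.png

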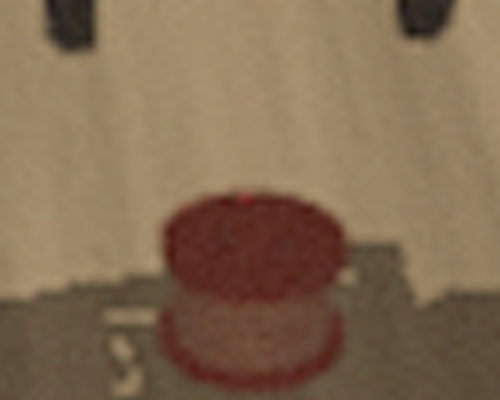

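The reel's top flange is centred near (330.6,145.2), within 2 mm of the estimate, and the fingers straddle it. I'll descend, squeeze gently along x, then regrip along y so that the reel is centred both ways.

Emit:
{"name": "jog_arm", "arguments": {
  "targets": [
    {"hand": 1, "dp": [0.095, 0.035, 0.1], "angular": [0, 0, 0]},
    {"hand": 1, "dp": [0.095, 0.035, 0.4], "angular": [0, 0, 0]},
    {"hand": 1, "dp": [0.095, 0.035, 0.7], "angular": [0, 0, 0]},
    {"hand": 1, "dp": [0.095, 0.035, 1.0], "angular": [0, 0, 0]},
    {"hand": 1, "dp": [0.095, 0.035, 1.0], "angular": [0, 0, 0]}
  ]
}}

```text
time: 19.1
tool_pos: [0.6263, 0.2449, 0.0143]
eef_rot: [-3.136, 0.001, 1.572]
force: [-0.3, 0.5, -0.1]
opening: 0.0879
grip_force: 0.0
```

Emit:
{"name": "jog_arm", "arguments": {
  "targets": [
    {"hand": 0.6, "dp": [0, 0, 0.06], "angular": [0, 0, 0]},
    {"hand": 0.5, "dp": [0, 0, 0.12], "angular": [0, 0, 0]},
    {"hand": 0.4, "dp": [0, 0, 0.12], "angular": [0, 0, 0]},
    {"hand": 0, "dp": [0, 0, 0.12], "angular": [0, 0, 0]},
    {"hand": 0, "dp": [0, 0, 0.12], "angular": [0, 0, 0]},
    {"hand": 0, "dp": [0, 0, 0.12], "angular": [0, 0, 0]}
  ],
  "grip_force": 6
}}

```text
time: 19.85
tool_pos: [0.6281, 0.2448, 0.0057]
eef_rot: [3.141, -0.0, 1.57]
force: [0.7, 0.1, 1.1]
opening: 0.0545
grip_force: 6.0
```

The opening of 54.5 mm doesn't match the 58 mm flange, so I'll look.

```bash
python3 - <<'E'
from h import *
o=r.get_obs();print(o['time'],o['tool_pos'],o['opening'],o['force'],o['wrist_torque'],o['grip_force'])
s=r.grab_frame("side");t=r.grab_frame("top")
cv2.imwrite("pics/m7.png",np.hstack([crop(s,(330,145),400,400,8),crop(t,(240,180),400,400,7)]))
E
```

```text
19.85 [0.6281 0.2448 0.0057] 0.05452725725963172 [0.708  0.1441 1.1394] [ 0.0488 -0.2329 -0.0877] 6.00002545514144
```

View pics/m7.png

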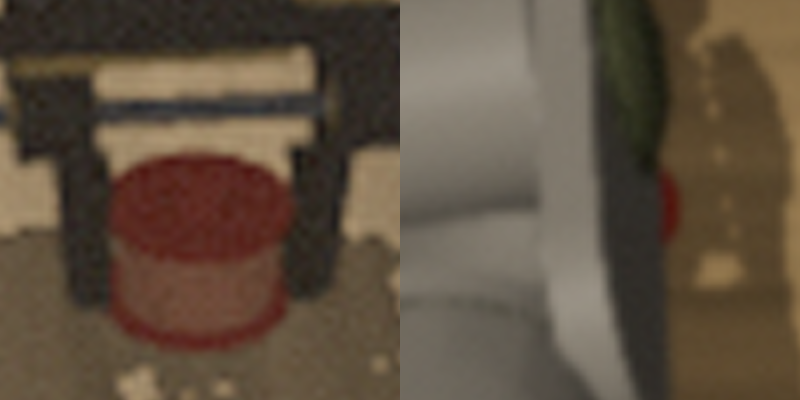

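The reel is held upright between the fingers, with its flange centred near (330,146). Its waist probably takes the proud pads, which would explain the smaller opening. I'll regrip along y and higher, with the pads on the top flange, to centre the other axis too.

Emit:
{"name": "jog_arm", "arguments": {
  "targets": [
    {"hand": 0.6, "dp": [0, 0, 0], "angular": [0, 0, 0]},
    {"hand": 1, "dp": [0, 0, 0], "angular": [0, 0, 0]},
    {"hand": 1, "dp": [0, 0, 0], "angular": [0, 0, 0]},
    {"hand": 1, "dp": [0, 0, -0.095], "angular": [0, 0, 0.1]},
    {"hand": 1, "dp": [0, 0, -0.095], "angular": [0, 0, 0.21]},
    {"hand": 1, "dp": [0, 0, -0.095], "angular": [0, 0, 0.32]},
    {"hand": 1, "dp": [0, 0, -0.095], "angular": [0, 0, 0.43]},
    {"hand": 1, "dp": [0, 0, -0.095], "angular": [0, 0, 0.54]},
    {"hand": 1, "dp": [0, 0, -0.095], "angular": [0, 0, 0.65]},
    {"hand": 1, "dp": [0, 0, -0.095], "angular": [0, 0, 0.76]},
    {"hand": 1, "dp": [0, 0, -0.095], "angular": [0, 0, 0.87]},
    {"hand": 1, "dp": [0, 0, -0.095], "angular": [0, 0, 1.0]},
    {"hand": 1, "dp": [0, 0, -0.095], "angular": [0, 0, 1.0]}
  ]
}}

```text
time: 21.58
tool_pos: [0.6277, 0.2448, 0.0148]
eef_rot: [3.142, 0.0, 0.0]
force: [-0.8, 0.5, -0.6]
opening: 0.0885
grip_force: 0.0
```

Emit:
{"name": "jog_arm", "arguments": {
  "targets": [
    {"hand": 0.6, "dp": [0, 0, 0], "angular": [0, 0, 0]},
    {"hand": 0.4, "dp": [0, 0, 0], "angular": [0, 0, 0]},
    {"hand": 0, "dp": [0, 0, 0], "angular": [0, 0, 0]},
    {"hand": 0, "dp": [0, 0, 0], "angular": [0, 0, 0]},
    {"hand": 0, "dp": [0, 0, 0], "angular": [0, 0, 0]}
  ]
}}

```text
time: 22.2
tool_pos: [0.6278, 0.2449, 0.0148]
eef_rot: [-3.141, -0.0, -0.0]
force: [0.3, 1.6, -0.5]
opening: 0.0571
grip_force: 6.0
```

```bash
python3 - <<'E'
from h import *
o=r.get_obs();print(o['time'],o['joints'],o['tool_pos'],o['eef_rot'],o['opening'],o['force'],o['wrist_torque'],o['grip_force'])
E
```

```text
22.2 [0.1984 0.8621 1.207  0.0001 1.0724 1.7693] [0.6278 0.2449 0.0148] [-3.1415 -0.     -0.0002] 0.05706210486702524 [ 0.3256  1.5575 -0.494 ] [ 0.1539  0.0136 -0.0476] 6.000022447260562
```

Emit:
{"name": "jog_arm", "arguments": {
  "targets": [
    {"hand": 0, "dp": [0, 0, 0], "angular": [0, 0, 0]},
    {"hand": 0, "dp": [0, 0, -0.05], "angular": [0, 0, 0]},
    {"hand": 0, "dp": [0, 0, -0.2], "angular": [0, 0, 0]},
    {"hand": 0, "dp": [0, 0, -0.4], "angular": [0, 0, 0]},
    {"hand": 0, "dp": [0, 0, -0.7], "angular": [0, 0, 0]},
    {"hand": 0, "dp": [0, 0, -1.0], "angular": [0, 0, 0]},
    {"hand": 0, "dp": [0, 0, -1.0], "angular": [0, 0, 0]}
  ],
  "grip_force": 25
}}

```text
time: 23.08
tool_pos: [0.6291, 0.2451, 0.1184]
eef_rot: [-3.14, -0.006, -0.0]
force: [-0.2, 0.2, -1.9]
opening: 0.0556
grip_force: 25.0
```

Emit:
{"name": "jog_arm", "arguments": {
  "targets": [
    {"hand": 0, "dp": [-0.1, 0.25, 0], "angular": [0, 0, 0]},
    {"hand": 0, "dp": [-0.2, 0.53, 0], "angular": [0, 0, 0]},
    {"hand": 0, "dp": [-0.31, 0.81, 0], "angular": [0, 0, 0]}
  ]
}}

```text
time: 23.45
tool_pos: [0.5959, 0.1629, 0.1138]
eef_rot: [3.141, 0.002, -0.0]
force: [0.6, 0.5, -1.8]
opening: 0.056
grip_force: 25.0
```

Emit:
{"name": "jog_arm", "arguments": {
  "targets": [
    {"hand": 0, "dp": [-0.1, 0.27, 0], "angular": [0, 0, 0]},
    {"hand": 0, "dp": [-0.2, 0.53, 0], "angular": [0, 0, 0]},
    {"hand": 0, "dp": [-0.31, 0.81, 0], "angular": [0, 0, 0]}
  ]
}}

```text
time: 23.82
tool_pos: [0.5648, 0.082, 0.1139]
eef_rot: [-3.142, 0.001, -0.0]
force: [0.7, 0.2, -2.6]
opening: 0.0559
grip_force: 25.0
```

Emit:
{"name": "jog_arm", "arguments": {
  "targets": [
    {"hand": 0, "dp": [-0.1, 0.27, 0], "angular": [0, 0, 0]},
    {"hand": 0, "dp": [-0.2, 0.53, 0], "angular": [0, 0, 0]},
    {"hand": 0, "dp": [-0.3, 0.8, 0], "angular": [0, 0, 0]},
    {"hand": 0, "dp": [-0.3, 0.8, 0], "angular": [0, 0, 0]},
    {"hand": 0, "dp": [-0.3, 0.8, 0], "angular": [0, 0, 0]}
  ]
}}

```text
time: 24.45
tool_pos: [0.5357, 0.0034, 0.1145]
eef_rot: [-3.141, 0.0, -0.0]
force: [0.1, 0.3, -3.0]
opening: 0.0555
grip_force: 25.0
```

```bash
python3 - <<'E'
from h import *
o=r.get_obs();print(o['time'],o['joints'],o['tool_pos'],o['eef_rot'],o['opening'],o['force'],o['wrist_torque'],o['grip_force'])
rel(o['tool_pos'],o['eef_rot'][2],[.536,.003,.1],0)
s=r.grab_frame("side");t=r.grab_frame("top")
cv2.imwrite("pics/m8.png",np.hstack([crop(s,(300,190),400,500,6),crop(t,(327,213),300,500,4)]))
E
```

```text
24.45 [-0.2127  0.466   1.6238  0.0003  1.0523  1.3585] [0.5357 0.0034 0.1145] [-3.1412  0.0005 -0.0005] 0.055482595291583725 [ 0.1287  0.3259 -2.98  ] [0.0054 0.0506 0.0173] 25.00009522307664
dp [0.0034 0.0039 0.1447] ang z -0.0003068851201553838
```

View pics/m8.png

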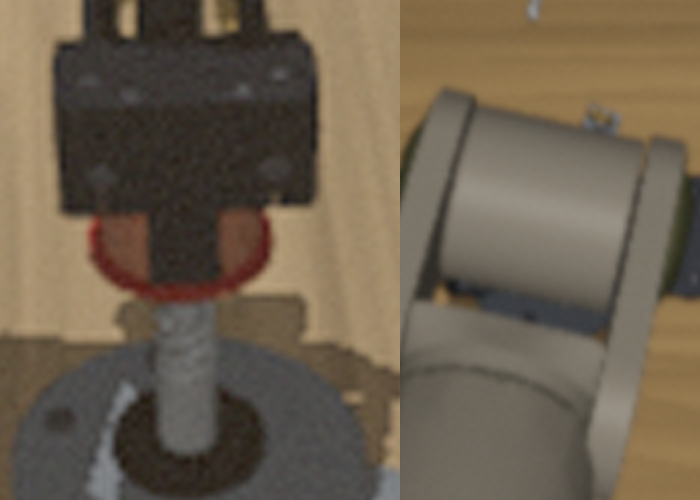

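The reel hangs level over the stud. In the side view the rim spans about (281.7–312, 197), so it looks roughly 1 mm left of the stud axis; I'll check that numerically.

```bash
python3 - <<'E'
from h import *
s=r.grab_frame("side"); P=s["pixels"].astype(int)
x0,y0=.536,.003
red=(P[...,0]>1.8*P[...,1])&(P[...,0]>60)
print("red extents/row")
for v in range(190,202):
    u=np.where(red[v,270:330])[0]+270
    if len(u): print(v,u.min(),u.max(),(u.min()+u.max())/2,len(u))
th=np.linspace(0,2*np.pi,181)
for z in(.100,.104):
    q=np.array([proj(s,[x0+.029*np.cos(a),y0+.029*np.sin(a),z]) for a in th]);print("pred rim",z,q.min(0),q.max(0))
g=P.mean(2)
for z in(.03,.04,.05,.06):
    c=proj(s,[x0,y0,z]); v=int(round(c[1])); row=P[v,280:315]; sat=row.max(1)-row.min(1)
    print("axis pred",c,"gray",g[v,284:312].astype(int))
print(len(th))
E
```

```text
red extents/row
190 283 311 297.0 4
191 283 311 297.0 5
192 284 310 297.0 5
193 284 309 296.5 6
194 285 308 296.5 9
195 286 307 296.5 11
196 288 305 296.5 18
197 290 303 296.5 14
198 294 297 295.5 4
pred rim 0.1 [282.0381 179.4215] [312.9115 198.7564]
pred rim 0.104 [281.9394 177.7755] [312.9134 197.0788]
axis pred [298.2927 216.2557] gray [ 80  73 108 117  66  34  37  37  41  72  92 101  98 101 102 100  96  90
  78  55  38  36  34  40  45  61  69  78]
axis pred [298.1843 212.5172] gray [ 74  76  72 109 121  93  69  71  65  77  92  96  96  95 100  98  97  94
  79  60  57  69  76  78  78  71  74  79]
axis pred [298.0742 208.7206] gray [ 76  74  74  77  73  70  73  65  56  85  97 100  99  96 107 102  94  96
  87  79  78  78  77  77  71  75  77  80]
axis pred [297.9624 204.8644] gray [124 127 123 106  84  83  81  79  77  80  93  94 100 107 107 101  93  92
  92  82  77  80  80  77  83  83  88  90]
181
```

The reel and the spindle show the same camera offset, so they are aligned to about 0.4 mm. I'll lower it while watching the force.

Emit:
{"name": "jog_arm", "arguments": {
  "targets": [
    {"hand": 0, "dp": [0.004, 0.003, 0.08], "angular": [0, 0, 0]},
    {"hand": 0, "dp": [0.004, 0.003, 0.16], "angular": [0, 0, 0]},
    {"hand": 0, "dp": [0.004, 0.003, 0.21], "angular": [0, 0, 0]},
    {"hand": 0, "dp": [0.004, 0.003, 0.21], "angular": [0, 0, 0]}
  ]
}}

```text
time: 25.1
tool_pos: [0.5359, 0.0026, 0.0933]
eef_rot: [-3.141, 0.001, -0.001]
force: [0.7, -0.3, -3.4]
opening: 0.0557
grip_force: 25.0
```

Emit:
{"name": "jog_arm", "arguments": {
  "targets": [
    {"hand": 0, "dp": [0, 0, 0.02], "angular": [0, 0, 0]},
    {"hand": 0, "dp": [0, 0, 0.04], "angular": [0, 0, 0]},
    {"hand": 0, "dp": [0, 0, 0.04], "angular": [0, 0, 0]}
  ]
}}

```text
time: 25.48
tool_pos: [0.536, 0.0025, 0.0898]
eef_rot: [-3.142, 0.0, -0.001]
force: [-1.0, 0.2, -1.7]
opening: 0.0559
grip_force: 25.0
```

Emit:
{"name": "jog_arm", "arguments": {
  "targets": [
    {"hand": 0, "dp": [0, 0, 0.02], "angular": [0, 0, 0]},
    {"hand": 0, "dp": [0, 0, 0.04], "angular": [0, 0, 0]},
    {"hand": 0, "dp": [0, 0, 0.04], "angular": [0, 0, 0]}
  ]
}}

```text
time: 25.85
tool_pos: [0.536, 0.0026, 0.0856]
eef_rot: [-3.142, 0.0, -0.001]
force: [-0.5, -0.2, -1.6]
opening: 0.0556
grip_force: 25.0
```

It is over the tip with no side load. I'll continue down in larger steps.

Emit:
{"name": "jog_arm", "arguments": {
  "targets": [
    {"hand": 0, "dp": [0, -0.004, 0.03], "angular": [0, 0, 0]},
    {"hand": 0, "dp": [0, -0.004, 0.06], "angular": [0, 0, 0]},
    {"hand": 0, "dp": [0, -0.004, 0.1], "angular": [0, 0, 0]},
    {"hand": 0, "dp": [0, -0.004, 0.1], "angular": [0, 0, 0]}
  ]
}}

```text
time: 26.35
tool_pos: [0.5359, 0.003, 0.0754]
eef_rot: [-3.141, 0.001, -0.001]
force: [-1.1, 0.8, -2.3]
opening: 0.0558
grip_force: 25.0
```

Emit:
{"name": "jog_arm", "arguments": {
  "targets": [
    {"hand": 0, "dp": [0, 0, 0.03], "angular": [0, 0, 0]},
    {"hand": 0, "dp": [0, 0, 0.07], "angular": [0, 0, 0]},
    {"hand": 0, "dp": [0, 0, 0.1], "angular": [0, 0, 0]},
    {"hand": 0, "dp": [0, 0, 0.1], "angular": [0, 0, 0]}
  ]
}}

```text
time: 26.85
tool_pos: [0.5359, 0.003, 0.0655]
eef_rot: [-3.141, 0.001, -0.001]
force: [0.1, 0.1, -2.0]
opening: 0.0559
grip_force: 25.0
```

Emit:
{"name": "jog_arm", "arguments": {
  "targets": [
    {"hand": 0, "dp": [0, 0, 0.04], "angular": [0, 0, 0]},
    {"hand": 0, "dp": [0, 0, 0.08], "angular": [0, 0, 0]},
    {"hand": 0, "dp": [0, 0, 0.12], "angular": [0, 0, 0]},
    {"hand": 0, "dp": [0, 0, 0.12], "angular": [0, 0, 0]}
  ]
}}

```text
time: 27.35
tool_pos: [0.5359, 0.003, 0.0534]
eef_rot: [-3.141, 0.001, -0.001]
force: [-0.7, -0.4, -1.8]
opening: 0.0559
grip_force: 25.0
```

Emit:
{"name": "jog_arm", "arguments": {
  "targets": [
    {"hand": 0, "dp": [0, 0, 0.04], "angular": [0, 0, 0]},
    {"hand": 0, "dp": [0, 0, 0.08], "angular": [0, 0, 0]},
    {"hand": 0, "dp": [0, 0, 0.12], "angular": [0, 0, 0]},
    {"hand": 0, "dp": [0, 0, 0.12], "angular": [0, 0, 0]}
  ]
}}

```text
time: 27.85
tool_pos: [0.5359, 0.003, 0.0415]
eef_rot: [-3.141, 0.001, -0.001]
force: [1.0, 0.5, -1.9]
opening: 0.0559
grip_force: 25.0
```

Emit:
{"name": "jog_arm", "arguments": {
  "targets": [
    {"hand": 0, "dp": [0, 0, 0.02], "angular": [0, 0, 0]},
    {"hand": 0, "dp": [0, 0, 0.04], "angular": [0, 0, 0]},
    {"hand": 0, "dp": [0, 0, 0.04], "angular": [0, 0, 0]}
  ]
}}

```text
time: 28.22
tool_pos: [0.536, 0.0029, 0.0377]
eef_rot: [-3.142, 0.0, -0.001]
force: [-0.4, 0.1, -1.9]
opening: 0.0556
grip_force: 25.0
```

Emit:
{"name": "jog_arm", "arguments": {
  "targets": [
    {"hand": 0, "dp": [0, 0, 0.01], "angular": [0, 0, 0]},
    {"hand": 0, "dp": [0, 0, 0.02], "angular": [0, 0, 0]},
    {"hand": 0, "dp": [0, 0, 0.02], "angular": [0, 0, 0]}
  ]
}}

```text
time: 28.6
tool_pos: [0.536, 0.003, 0.0357]
eef_rot: [-3.142, 0.0, -0.001]
force: [0.6, 0.1, -2.5]
opening: 0.0559
grip_force: 25.0
```

Emit:
{"name": "jog_arm", "arguments": {
  "targets": [
    {"hand": 0, "dp": [0, 0, 0.01], "angular": [0, 0, 0]},
    {"hand": 0, "dp": [0, 0, 0.02], "angular": [0, 0, 0]},
    {"hand": 0, "dp": [0, 0, 0.02], "angular": [0, 0, 0]}
  ]
}}

```text
time: 28.98
tool_pos: [0.536, 0.0029, 0.0337]
eef_rot: [-3.142, 0.0, -0.001]
force: [-0.3, -0.0, -2.2]
opening: 0.0558
grip_force: 25.0
```

Emit:
{"name": "jog_arm", "arguments": {
  "targets": [
    {"hand": 0, "dp": [0, 0, 0.008], "angular": [0, 0, 0]},
    {"hand": 0, "dp": [0, 0, 0.008], "angular": [0, 0, 0]}
  ]
}}

```text
time: 29.22
tool_pos: [0.536, 0.0029, 0.033]
eef_rot: [-3.142, 0.0, -0.001]
force: [-0.0, -0.1, -1.5]
opening: 0.0556
grip_force: 25.0
```

Emit:
{"name": "jog_arm", "arguments": {
  "targets": [
    {"hand": 0, "dp": [0, 0, 0.006], "angular": [0, 0, 0]},
    {"hand": 0, "dp": [0, 0, 0.006], "angular": [0, 0, 0]}
  ]
}}

```text
time: 29.48
tool_pos: [0.5362, 0.0029, 0.0328]
eef_rot: [3.142, -0.0, -0.001]
force: [-1.5, 0.4, 3.0]
opening: 0.0554
grip_force: 25.0
```

It is resting on the pad. I'll soften the grip with a light press so it beds flat, then open and retreat.

Emit:
{"name": "jog_arm", "arguments": {
  "targets": [
    {"hand": 0, "dp": [0, 0, 0.004], "angular": [0, 0, 0]},
    {"hand": 0, "dp": [0, 0, 0.004], "angular": [0, 0, 0]}
  ],
  "grip_force": 8
}}

```text
time: 29.72
tool_pos: [0.5362, 0.0029, 0.0326]
eef_rot: [3.141, -0.0, -0.0]
force: [-2.2, 0.8, 7.1]
opening: 0.0566
grip_force: 8.0
```

Emit:
{"name": "jog_arm", "arguments": {
  "targets": [
    {"hand": 0.4, "dp": [0, 0, 0], "angular": [0, 0, 0]},
    {"hand": 0.6, "dp": [0, 0, 0], "angular": [0, 0, 0]},
    {"hand": 0.8, "dp": [0, 0, 0], "angular": [0, 0, 0]},
    {"hand": 0.8, "dp": [0, 0, 0], "angular": [0, 0, 0]},
    {"hand": 0.8, "dp": [0, 0, -0.2], "angular": [0, 0, 0]},
    {"hand": 0.8, "dp": [0, 0, -0.6], "angular": [0, 0, 0]},
    {"hand": 0.8, "dp": [0, 0, -1.0], "angular": [0, 0, 0]},
    {"hand": 0.8, "dp": [0, 0, -1.0], "angular": [0, 0, 0]}
  ]
}}

```text
time: 30.72
tool_pos: [0.5374, 0.0027, 0.1347]
eef_rot: [3.14, -0.006, -0.0]
force: [-1.1, -0.1, -0.7]
opening: 0.079
grip_force: 0.0
```

Emit:
{"name": "jog_arm", "arguments": {
  "targets": [
    {"hand": 0.8, "dp": [-0.3, 0, -0.4], "angular": [0, 0, 0]},
    {"hand": 0.8, "dp": [-0.7, 0, -0.7], "angular": [0, 0, 0]},
    {"hand": 0.8, "dp": [-1.0, 0, -0.9], "angular": [0, 0, 0]},
    {"hand": 0.8, "dp": [-1.0, 0, -0.9], "angular": [0, 0, 0]}
  ]
}}

```text
time: 31.22
tool_pos: [0.4354, 0.003, 0.2225]
eef_rot: [3.141, -0.001, -0.001]
force: [0.9, 0.0, 0.3]
opening: 0.0792
grip_force: 0.0
```

```bash
python3 - <<'E'
from h import *
o=r.get_obs();print(o['time'],o['tool_pos'],o['opening'],o['force'])
s=r.grab_frame("side")
cv2.imwrite("pics/m9.png",np.hstack([crop(s,(305,210),400,600,7),crop(s,(320,270),400,600,2.2)]))
E
```

```text
31.225 [0.4354 0.003  0.2225] 0.0791608155171031 [0.8601 0.0397 0.2715]
```

View pics/m9.png

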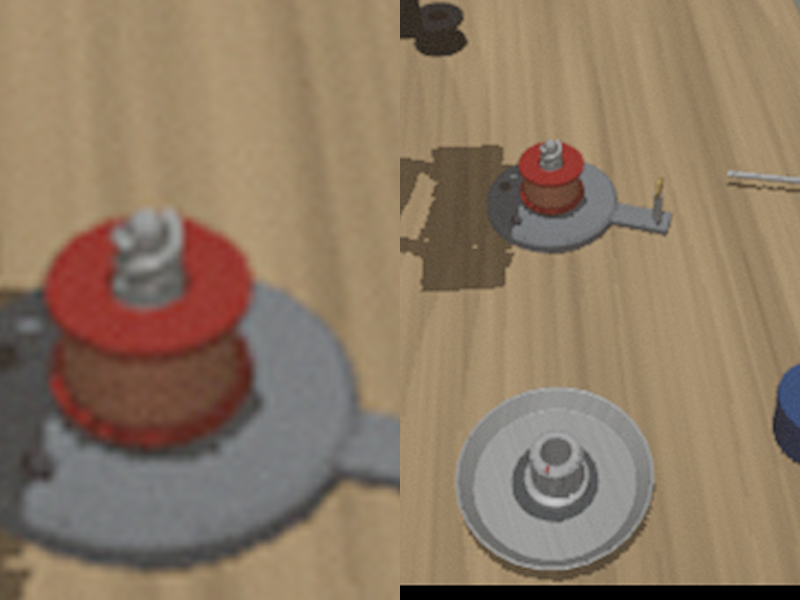

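The reel lies flat on the pad with the stud showing through, near (298,205) in the side view. The nut stands upright in the middle of the dish, near (300,352). The dish, tin, empty reel and screwdriver look where they were, and the arm is clear, so I'm handing in.

```bash
python3 -c "
from bench import r
print(r.finish_job())"
```

```text
the job is handed in; nothing more can be done
None
```

Job handed in at about 31 s: the nut is unscrewed and upright in the middle of the dish, the full reel lies flat on the rubber pad over the spindle, and no bystander was moved.

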